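Dock a specimen carrier in the tunnel reader

TASK

Stand the small blue specimen carrier in the tray of the reader's sliding carriage and let go of it, then slide the carriage by its red blade into the tunnel until it is fully home against the docking stop hidden inside, with the soft plunger pushed right in. Feel for the stop and do not ram its sprung buffer; leave the carriage docked with the carrier standing in its tray, and leave the bottle, the pot and the carton where they are.

Things in the scene. Friction and masses are not known exactly. Their poses are not given: they have to be found in the camera images.
- reader: White tunnel reader on an aluminium track, fixed to the bench. Origin on the bench top (z = 0) on the track's centre line, below the tunnel's front lip. y axis: slide direction, into the tunnel; x across. Track from y = -280 to +310 mm, 110 mm wide, 22 mm high. The docking stop is out of sight inside the tunnel; its place along y differs from day to day by some 30 mm.
- tunnel_lip (a point): Middle of the lower edge of the tunnel's mouth, 155 mm above the bench (yellow edge); axes as the reader's. From here the tunnel runs 310 mm along +y: inside 120 mm wide and 155 mm high, outside 140 mm wide. The reader head stands over the first 110 mm, up to 225 mm high, its front flush with the lip; behind it the roof is 165 mm high, with a slot along its middle.
- carriage (a joint): Travel of the grey carriage along the reader's y axis, m: 0 = outermost, grows into the tunnel; the tray's centre lies at reader y = -0.150 + value. About 4 N of friction holds it wherever it is left. It is docked at a value between 0.24 and 0.29, where the stop is felt.
- tray_floor (a point): Centre of the inner floor of the carriage's open tray, 35 mm above the bench; axes parallel to the reader's. Inside 124 mm (y) by 82 mm (x), walls 5 mm thick and 22 mm high above that floor.
- blade_grip (a point): Point to grip on the carriage's upright red blade, 65 mm above the bench, 110 mm behind the tray's centre (-y). Blade 20 mm thick (x), 24 mm long (y), from 35 to 82 mm above the bench. When docked, this point is from 10 mm outside to 23 mm inside the tunnel lip, under or close to the reader head, so the tool must lean back, away from the tunnel.
- plunger (a joint): Soft spring plunger on the docking stop, m: 0 = out, 0.015 = fully in (1 to 2 N). An orange flag fixed to it sticks up through the slot in the tunnel roof to 200 mm height; fully in, it has closed up from 15 mm to nothing against the green flag of the buffer behind it.
- buffer (a joint): Sprung buffer behind the plunger, m: 0 = at rest, at most 0.020. Once the plunger is fully in, pushing over 6 N harder than the carriage's friction drives it back, at 600 N/m; let go, it returns and takes the carriage with it. More than 0.014 counts as ramming.
- carrier: Blue specimen carrier, a closed box 66 (x) by 108 (y) by 65 mm high, 0.2 to 0.5 kg. Beige handle on top: a straight bar along y, 14 mm wide, 14 mm high, 80 mm long, its centre 91 mm above the underside, 19 mm free below it. Origin: centre of the underside, z up. It goes in the tray with its long side along the slide, either way round.
- bottle: Loose white bottle with red cap, 64 mm wide, 170 mm high; origin at the centre of its underside. Leave alone.
- pot: Loose yellow lidded pot, 90 mm wide, 100 mm high; origin at the centre of its underside. Leave alone.
- carton: Loose white carton 75 by 100 by 60 mm high; origin at the centre of its underside. Leave alone.
Things that resemble listed ones, but are neither listed nor needed, are in the scene too. Of the things like the carrier, leave any that is green or pink; of the rest the larger one is meant.

How it is judged:
By the outcome, as a careful person would: the job done as asked, in the order asked, and still so for the second after the job is handed in, with the robot touching nothing.
It also fails if it takes over 64 s, if anything falls off the work surface, if the arm or the gripper's body presses on something with over 40 N, if the wrist force passes 120 N, or if a joint passes its speed limit or range.

ROBOT

A 6-joint arm with a two-finger parallel gripper is mounted at the origin on the work surface. World frame = base frame: x ahead of the robot, y to its left, z up, the work surface at z = 0. Lengths are in mm, angles in rad, forces in N, time in s.
With the tool pointing down it reaches from about 375 to 900 mm from the base axis. Payload 3.1 kg.
Tool frame: the origin (TCP) lies between the finger pads; the fingertips stand 25 mm ahead of it and the grasp point (between the pads) lies 6 mm ahead of it; z points along the fingers, y is the line along which they close (so a half turn about z gives the same grasp; the last joint's range is limited). The gripper opens to 85 mm and grips with 20 to 120 N. Pads are 22 mm wide; open, the fingers measure 114 mm over their backs; the gripper's body (76 mm by 85 mm) begins 54 mm behind the grasp point. The pads swing forward as they close: fully open they stand 13 mm farther back than shut.
Start: joints at [-1.51, 0.527, 1.433, -0, 1.181, -0.178], TCP at [147.861, -607.235, 256.31] pointing down, gripper open.
Joint ranges: [-3.08, 3.08], [-0.75, 2.2], [0.22, 2.44], [-1.43, 4.57], [0, 2.65], [-2.85, 2.85]. Speed limits (rad/s): [2.79, 2.79, 3.14, 3.14, 3.14, 3.14].

INTERFACE

Orientations are given as a unit quaternion [x, y, z, w].
In Python, from rig import robot, read_camera, camera_params, job_done, get_clock, get_qpos, get_joint_vel, get_joint_torque, get_tcp_pos, get_tool_rot, get_wrist_force, get_ft_torque, get_finger_gap, get_finger_force gives the robot as it stands. The module is installed in compiled form; this text tells all that it offers. Calls block until the motion is done:
- robot.move_pose(position, orientation): joint-space move of the TCP to a pose.
- robot.move_linear(position, vel=150, rot=None): straight line of the TCP; rot=None keeps the orientation; vel is the mean speed in mm/s.
- robot.move_joints(angles): joint-space move.
- robot.command_gripper(opening, effort=None): finger opening in mm; effort is the grip in N (None keeps the last); returns when the fingers have stopped.
- robot.pause(seconds).
- robot.inverse_kinematics(position, orientation): joint angles nearest the present ones, or None.
- read_camera(name): name is "scene" or "top" or "wrist"; returns (picture, depth): 480x640x3 uint8, red, green, blue; 480x640 float32, mm along the optical axis (not along the pixel's ray), 0 where there is no reading.
- camera_params(name): a dict with "K" (3x3 intrinsics, pixels), "world_from_camera" (4x4, takes a point from camera to world coordinates); the wrist camera has in their place "mount" (4x4, takes a point from camera to tool coordinates, whose origin is the TCP and whose axes are the flange's). Camera axes: x right, y down, z forward; pixel columns grow to the right and rows downward; lengths in mm; the calibration is good to about 2 mm. A picture is of the moment at which its call begins: read the wrist's pose just before it. camera_params takes no time and is no camera call.
A pose or a line that the arm cannot do raises robot.IKError and nothing moves.
- job_done(): hands the job in; it is judged then, once.
Readings, each from a call of its own:
- get_clock(): time.
- get_qpos(): joint angles.
- get_joint_vel(): joint speeds.
- get_joint_torque(): joint torques, N m.
- get_tcp_pos(): TCP position.
- get_tool_rot(): TCP orientation.
- get_wrist_force(): force on the tool from outside, world axes, zero at the start.
- get_ft_torque(): the same for the moment, N m.
- get_finger_gap(): finger opening in mm.
- get_finger_force(): force on a finger pad.
Only numpy, scipy, OpenCV 4.12 (cv2) and the standard library are available. Lean on these libraries where they do the work, as an engineer would, in place of code of your own. Each camera call takes 0.05 s, during which the arm holds its last target. There are 200 camera calls.

## Working session

There is one attempt and no reset: what is moved stays moved. The work goes in short steps, each a Python script; the robot and the scene stay as the last script left them, time stands still between calls to the robot, and variables do not carry over. Pictures are saved under pics/ and viewed, at most 10 in all, crops included, and the job is handed in when it is done.

```bash
mkdir -p pics; ls; python3 - <<'E'
from rig import *
import cv2,numpy as np
for n in("scene","top"):
    p,d=read_camera(n); cv2.imwrite(f"pics/{n}.png",p[:,:,::-1]); np.savez(f"{n}.npz",p=p,d=d)
    c=camera_params(n); print(n,c["K"].round(1).tolist(),c["world_from_camera"].round(3).tolist())
print(camera_params("wrist")["mount"].round(3).tolist(),get_clock(),get_tool_rot())
E
```

```text
pics
scene [[531.1, 0.0, 320.1], [0.0, 531.1, 239.0], [0.0, 0.0, 1.0]] [[-0.996, 0.079, -0.047, 580.528], [0.092, 0.85, -0.519, 569.385], [-0.001, -0.521, -0.853, 1178.243], [0.0, 0.0, 0.0, 1.0]]
top [[460.4, 0.0, 311.4], [0.0, 460.4, 245.9], [0.0, 0.0, 1.0]] [[-0.018, -0.986, 0.165, 316.275], [-1.0, 0.02, 0.011, -76.797], [-0.014, -0.165, -0.986, 1311.057], [0.0, 0.0, 0.0, 1.0]]
[[0.001, -0.957, -0.291, 72.709], [1.0, 0.001, 0.0, -1.176], [0.0, -0.291, 0.957, -117.452], [0.0, 0.0, 0.0, 1.0]] 0.1 [ 9.92882581e-01  1.19093221e-01  7.06128801e-05 -9.90069456e-04]
```

View pics/scene.png

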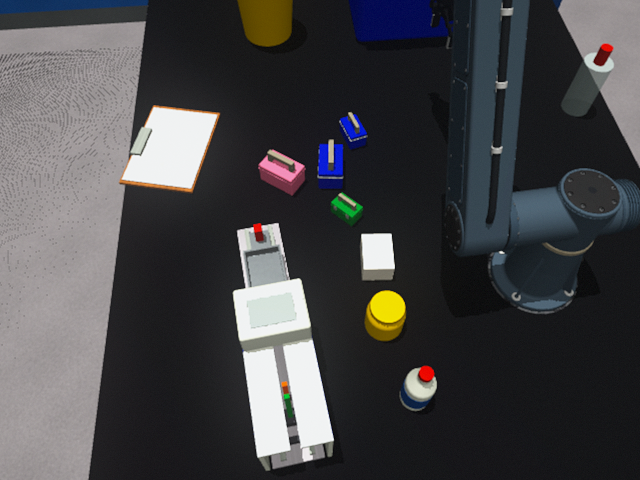

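View pics/top.png

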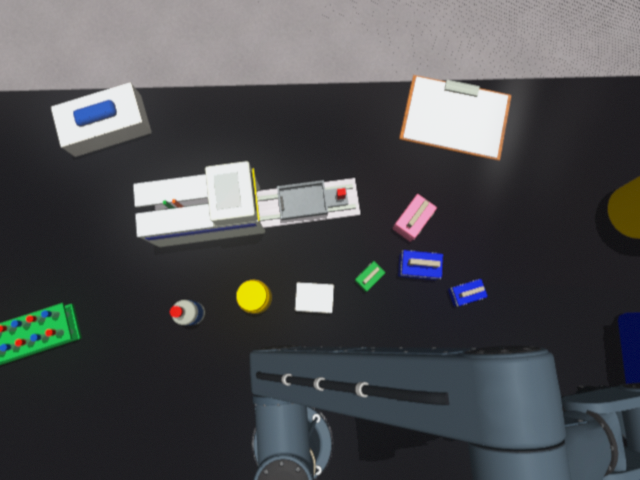

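The target carrier is the larger blue box, at top (422,265) and scene (331,165). The reader has its red blade at top (341,193), scene (258,232), the tray at top (303,200), and the tunnel to the left with its yellow lip near top (256,195). Next I'll get metric positions from both views.

```bash
cat > h.py <<'E'
import numpy as np,cv2
from rig import camera_params
def cloud(n,p=None,d=None):
    if p is None:
        z=np.load(n+".npz");p,d=z["p"],z["d"]
    c=camera_params(n);K=c["K"];T=c["world_from_camera"]
    v,u=np.mgrid[:480,:640]
    X=np.stack([(u-K[0,2])/K[0,0]*d,(v-K[1,2])/K[1,1]*d,d],-1)
    W=X@T[:3,:3].T+T[:3,3]
    W[d<=0]=np.nan
    return p,W,cv2.cvtColor(p,cv2.COLOR_RGB2HSV)
def rect(P):
    (c,s,a)=cv2.minAreaRect(P[:,:2].astype(np.float32)); return np.round(c,1),np.round(s,1),round(a,1)
E
python3 - <<'E'
from h import *
B={"top":dict(car=(395,245,448,285),blade=(330,183,352,205),tun=(130,160,262,245),track=(262,175,362,228)),
   "scene":dict(car=(312,135,350,195),blade=(248,220,270,245),tun=(230,280,335,470),track=(232,222,292,290))}
for n in B:
    p,W,h=cloud(n)
    def box(k):
        a,b,c,d=B[n][k]; return W[b:d,a:c].reshape(-1,3),h[b:d,a:c].reshape(-1,3).astype(int)
    P,H=box("car"); ok=P[:,2]>20
    blue=ok&(H[:,0]>110)&(H[:,0]<130)&(H[:,1]>150)
    hd=ok&(H[:,1]<150)&(P[:,2]>75)
    b=P[blue]; t=b[abs(b[:,2]-np.percentile(b[:,2],80))<5]
    print(n,"bluetop",rect(t),np.median(t[:,2]).round(1)); print("handle",rect(P[hd]),np.median(P[hd],0).round(1),hd.sum())
    P,H=box("blade"); r=((H[:,0]<8)|(H[:,0]>172))&(H[:,1]>150)&(P[:,2]>30); z=np.percentile(P[r,2],90); t=P[r&(P[:,2]>z-6)]
    print("blade",rect(t),t.mean(0).round(1),z.round(1),r.sum())
    P,H=box("tun"); t=P[abs(P[:,2]-225)<8]; print("head",rect(t),np.median(t[:,2]).round(1),len(t))
    t=P[abs(P[:,2]-165)<6]; print("roof",rect(t),np.median(t[:,2]).round(1))
    ye=(H[:,0]>22)&(H[:,0]<34)&(H[:,1]>150)&(P[:,2]>100); print("yellow",ye.sum(),P[ye].mean(0).round(1) if ye.any() else 0, rect(P[ye]) if ye.any() else 0)
    P,H=box("track")
    for lo,hi in((16,28),(30,40),(52,62)):
        t=P[(P[:,2]>lo)&(P[:,2]<hi)]; print("lvl",lo,len(t),rect(t) if len(t) else 0,np.median(t[:,2]).round(1) if len(t) else 0)
    for nm,lo,hi in(("orange",5,20),("green",45,75)):
        a=B[n]["tun"];P,H=box("tun");m=(H[:,0]>=lo)&(H[:,0]<=hi)&(H[:,1]>150)&(P[:,2]>150);print(nm,m.sum(),P[m].mean(0).round(1) if m.any() else 0)
E
```

```text
top bluetop (array([ 471.3, -362.9]), array([107.4,  65.9]), 82.8) 65.9
handle (array([ 471.4, -362.9]), array([81.1, 15.1]), 83.4) [ 470.4 -361.1   98. ] 184
blade (array([ 672.3, -146.9]), array([18.4, 20.7]), 11.1) [ 671.9 -146.7   82.9] 85.1 65
head (array([641.7, 134.5]), array([141.1, 110.5]), 6.7) 225.8 2450
roof (array([630.4, 232. ]), array([142. , 315.2]), 6.5) 165.0
yellow 104 [654.7  78.9 170.2] (array([649.5,  78.2]), array([139. ,   4.8]), 6.4)
lvl 16 493 (array([662.9, -56.5]), array([107.5, 281.5]), 6.3) 21.4
lvl 30 1375 (array([663.6, -70.1]), array([ 90.3, 195.8]), 6.4) 35.4
lvl 52 321 (array([664.9, -65.7]), array([ 93.7, 187.8]), 6.6) 57.2
orange 10 [622.4 277.6 196.9]
green 5 [620.1 300.4 200.9]
scene bluetop (array([ 465.9, -361.8]), array([112.7,  64.8]), 84.8) 64.0
handle (array([ 466.5, -359.5]), array([81.7, 10.9]), 84.3) [ 467.5 -352.9   96.7] 141
blade (array([ 669.8, -147. ]), array([28.9, 17.3]), 89.0) [ 670.4 -146.4   80.4] 82.0 127
head (array([637.7, 136.3]), array([140.5, 110.3]), 5.8) 224.6 3668
roof (array([620.3, 287.5]), array([140.1, 204.5]), 6.5) 164.3
yellow 2 [619.4 290.9 174. ] (array([619.4, 290.9]), array([15.2,  0. ]), 104.9)
lvl 16 180 (array([ 658. , -118.4]), array([ 87.7, 144.1]), 6.6) 20.9
lvl 30 1253 (array([662.8, -89.9]), array([ 82.2, 155.5]), 6.2) 34.0
lvl 52 254 (array([660.8, -70.6]), array([ 91.7, 135.6]), 6.5) 56.0
orange 51 [621.8 282.1 183.7]
green 50 [618.9 304.5 186. ]
```

```bash
cat >> h.py <<'E'
from scipy.spatial.transform import Rotation as Ro
PHI=np.radians(6.4); D=np.array([-np.sin(PHI),np.cos(PHI),0]); XR=np.array([np.cos(PHI),np.sin(PHI),0]); UP=np.array([0,0,1.])
LIP=np.array([647,79.5,0])
def quat(yaw,lean,flip):
    """yaw of local frame (rad); tool z leans toward local +y; flip=+1: tool x toward +y"""
    d=np.array([-np.sin(yaw),np.cos(yaw),0]); z=np.sin(lean)*d-np.cos(lean)*UP; x=flip*(np.cos(lean)*d+np.sin(lean)*UP)
    return Ro.from_matrix(np.stack([x,np.cross(z,x),z],1)).as_quat()
E
python3 - <<'E'
from h import *; from rig import *
def ik(g,q):
    r=robot.inverse_kinematics(list(g-6*Ro.from_quat(q).apply([0,0,1])),list(q)); return None if r is None else np.round(r,2)
for f in(1,-1):
    print(f,"pick",ik(np.array([469,-362,91.]),quat(np.radians(-6),0,f)),ik(np.array([469,-362,250.]),quat(np.radians(-6),0,f)))
    print("place",ik(LIP-118*D+128*UP,quat(PHI,0,f)),ik(LIP-118*D+220*UP,quat(PHI,0,f)))
    for a in(40,50,60,65):
        print(a,[ik(LIP+y*D+65*UP,quat(PHI,np.radians(a),f)) for y in(-228,-100,25)])
E
```

```text
1 pick [-0.85  0.7   1.64 -0.    0.8  -0.74] [-0.85  0.48  1.52 -0.    1.14 -0.74]
place [-0.23  0.72  1.43 -0.    0.99 -0.34] [-0.23  0.61  1.37 -0.    1.17 -0.34]
40 [array([-0.58,  1.  ,  1.16,  0.52,  1.48, -0.88]), array([-0.44,  0.94,  1.34,  0.6 ,  1.32, -0.84]), array([-0.28,  0.91,  1.45,  0.7 ,  1.19, -0.79])]
50 [array([-0.62,  1.07,  1.1 ,  0.61,  1.63, -0.9 ]), array([-0.48,  1.  ,  1.3 ,  0.69,  1.46, -0.9 ]), array([-0.32,  0.97,  1.43,  0.8 ,  1.32, -0.88])]
60 [array([-0.64,  1.14,  1.04,  0.7 ,  1.78, -0.91]), array([-0.51,  1.07,  1.25,  0.78,  1.6 , -0.94]), array([-0.36,  1.03,  1.39,  0.89,  1.45, -0.94])]
65 [array([-0.65,  1.18,  1.01,  0.75,  1.85, -0.91]), array([-0.53,  1.11,  1.23,  0.82,  1.67, -0.95]), array([-0.38,  1.07,  1.38,  0.93,  1.52, -0.97])]
-1 pick [-0.85  0.7   1.64 -0.    0.8   2.4 ] [-0.85  0.48  1.52 -0.    1.14  2.4 ]
place [-0.23  0.72  1.43 -0.    0.99  2.8 ] [-0.23  0.61  1.37 -0.    1.17  2.8 ]
40 [array([-0.58,  1.  ,  1.16,  0.52,  1.48,  2.26]), array([-0.44,  0.94,  1.34,  0.6 ,  1.32,  2.3 ]), array([-0.28,  0.91,  1.45,  0.7 ,  1.19,  2.35])]
50 [array([-0.62,  1.07,  1.1 ,  0.61,  1.63,  2.24]), array([-0.48,  1.  ,  1.3 ,  0.69,  1.46,  2.24]), array([-0.32,  0.97,  1.43,  0.8 ,  1.32,  2.26])]
60 [array([-0.64,  1.14,  1.04,  0.7 ,  1.78,  2.23]), array([-0.51,  1.07,  1.25,  0.78,  1.6 ,  2.2 ]), array([-0.36,  1.03,  1.39,  0.89,  1.45,  2.2 ])]
65 [array([-0.65,  1.18,  1.01,  0.75,  1.85,  2.23]), array([-0.53,  1.11,  1.23,  0.82,  1.67,  2.19]), array([-0.38,  1.07,  1.38,  0.93,  1.52,  2.17])]
```

```bash
cat >> h.py <<'E'
from rig import robot,read_camera,get_tcp_pos,get_tool_rot
def wcloud(name):
    t,q=np.array(get_tcp_pos()),get_tool_rot()
    p,d=read_camera("wrist"); cv2.imwrite(f"pics/{name}.png",p[:,:,::-1])
    c=camera_params("wrist");K=c["K"];M=c["mount"];v,u=np.mgrid[:480,:640]
    X=np.stack([(u-K[0,2])/K[0,0]*d,(v-K[1,2])/K[1,1]*d,d],-1)@M[:3,:3].T+M[:3,3]
    W=Ro.from_quat(q).apply(X.reshape(-1,3)).reshape(X.shape)+t; W[d<=0]=np.nan
    np.savez(name+".npz",p=p,W=W)
    return p,W,cv2.cvtColor(p,cv2.COLOR_RGB2HSV).astype(int)
def loc(P): # reader coordinates
    return np.stack([(P-LIP)@XR,(P-LIP)@D,P[...,2]],-1)
E
python3 - <<'E'
from h import *; from rig import *
robot.move_pose(list(LIP-150*D+330*UP),list(quat(PHI,0,1))); robot.pause(.2)
p,W,h=wcloud("w_tray"); L=loc(W)
red=((h[...,0]<8)|(h[...,0]>172))&(h[...,1]>150)&(L[...,2]>75); print("blade",red.sum(),np.nanmin(L[red],0),np.nanmax(L[red],0))
def strip(m,ax,nm):
    t=L[m]; print(nm,len(t),np.percentile(t,[1,99],axis=0).round(1).tolist() if len(t) else 0)
near=(abs(L[...,0])<70)&(L[...,1]>-290)&(L[...,1]<-20)
strip(near&(abs(L[...,2]-57)<4),0,"wall57"); strip(near&(abs(L[...,2]-22)<5),0,"track22")
fl=near&(abs(L[...,2]-35)<4); hist=np.histogram(L[fl][:,1],np.arange(-290,-20,10)); print(hist[0])
w=near&(abs(L[...,2]-57)<4); print(np.histogram(L[w][:,1],np.arange(-290,-20,10))[0]); print(np.histogram(L[w][:,0],np.arange(-70,70,5))[0])
robot.move_pose([469,-362,300],list(quat(np.radians(-6),0,1))); robot.pause(.2)
p,W,h=wcloud("w_car")
n=(abs(W[...,0]-469)<90)&(abs(W[...,1]+362)<90)
hd=n&(h[...,1]<150)&(W[...,2]>85)&(W[...,2]<110); print("handle",hd.sum(),rect(W[hd]),np.percentile(W[hd],[5,50,95],axis=0).round(1).tolist())
b=n&(abs(h[...,0]-120)<12)&(h[...,1]>150)&(abs(W[...,2]-65)<6); print("top",rect(W[b]),np.median(W[b][:,2])); print(get_clock())
E
```

```text
blade 443 [  -9.02792753 -237.12704393   75.12745898] [   9.10672954 -214.22039674   83.66396068]
wall57 2757 [[-46.3, -214.7, 53.6], [45.4, -50.3, 58.8]]
track22 2008 [[-36.1, -266.1, 19.5], [35.6, -20.6, 23.6]]
[  0   0   0   0 129 230 245 359 429 428   1 770 745 801 819 828 829 834
 928 844 935 951 868 265   0   0]
[  0   0   0   0   0   0   0  54   0   0 347 294 120 105 115 130 113 125
 132 122 142 130 143 685   0   0]
[  0   0   0   0 227 618  65  61  64  71  59  64  74  77  82  72  65  65
  60  68  60  68 752  85   0   0   0]
handle 1729 (array([ 468.9, -360.8]), array([80.3, 14. ]), 83.4) [[461.3, -395.5, 95.9], [469.1, -357.4, 97.5], [477.0, -323.4, 98.8]]
top (array([ 468.9, -361.2]), array([107.1,  66.1]), 83.2) 64.62467585760763
4.575
```

View pics/w_tray.png

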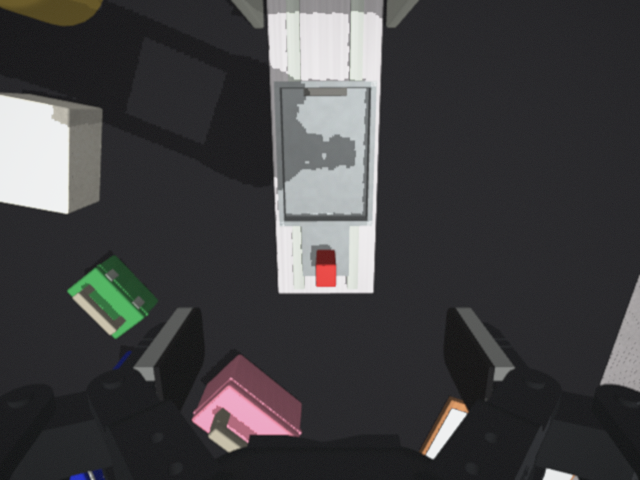

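View pics/w_car.png

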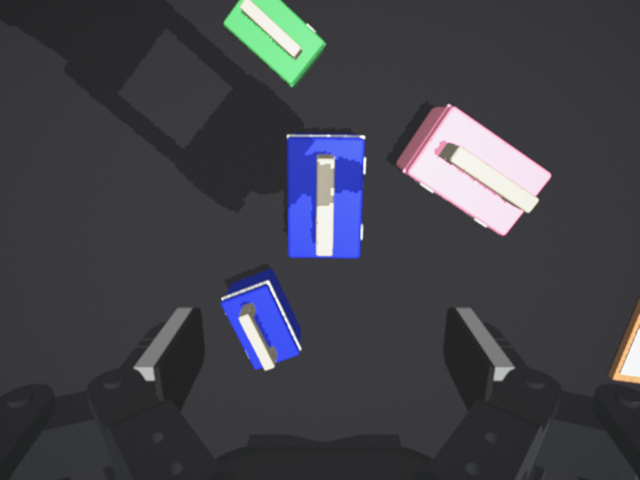

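Wrist views: the tray is empty, with its rim spanning pixels (275..378, 82..222) and the blade at (326,268). The carrier's handle runs from (325,155) to (325,255), with the pink carrier about 68 mm beside it. I'll limit the opening and pick.

```bash
python3 - <<'E'
from h import *; from rig import *
q=list(quat(np.radians(-6.6),0,1)); c=np.array([468.9,-361.1,0])
robot.command_gripper(50,50)
robot.move_pose(list(c+180*UP),q); robot.move_linear(list(c+98*UP),vel=100); print(get_wrist_force())
robot.command_gripper(0,50); print("gap",get_finger_gap(),get_finger_force(),get_wrist_force(),get_tcp_pos())
robot.move_linear(list(c+130*UP),vel=60); robot.pause(.2); print(get_finger_gap(),get_wrist_force(),get_ft_torque())
robot.move_linear(list(c+250*UP),vel=150)
robot.move_pose(list(LIP-116.5*D+240*UP),list(quat(PHI,0,1))); robot.pause(.2)
for n in("scene",):
    p,d=read_camera(n); cv2.imwrite("pics/s2.png",cv2.resize(p[130:350,180:420,::-1],None,fx=2.5,fy=2.5))
print(get_finger_gap(),get_wrist_force(),get_clock())
E
```

```text
[ 0.2958257  -0.71523347 -0.02209307]
gap 13.199429768838726 50.87517499923706 [2.60894298 0.86169278 1.91264287] [ 469.71418684 -361.62213837   98.63592558]
12.986976316983673 [-0.15914253  0.32284205 -4.48546561] [-0.02869806  0.00486876 -0.0203789 ]
13.327357255513984 [ 0.0676451   0.45864098 -4.20776857] 10.4417
```

View pics/s2.png

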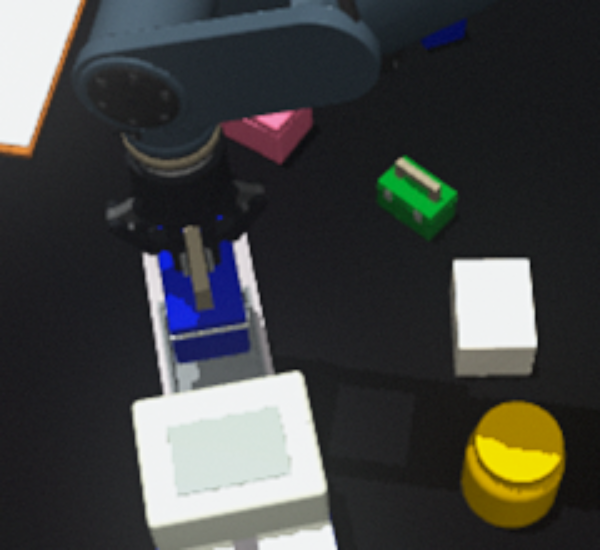

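The carrier is held level above the tray, aligned with the track (crop: box front face at (212,340), tray below). Lowering until contact.

```bash
python3 - <<'E'
from h import *; from rig import *
g=LIP-116.5*D
robot.move_linear(list(g+145*UP),vel=120); robot.pause(.2); f0=np.array(get_wrist_force()); print(f0)
z=145
while z>130:
    z-=1.; robot.move_linear(list(g+z*UP),vel=30); f=np.array(get_wrist_force())-f0
    if np.linalg.norm(f)>2.: break
print(z,f,get_tcp_pos())
robot.command_gripper(45); robot.pause(.2); print(get_finger_gap())
robot.move_linear(list(g+250*UP),vel=150)
robot.move_pose(list(LIP-170*D+330*UP),list(quat(PHI,0,1))); robot.pause(.2)
p,W,h=wcloud("w_tray2"); L=loc(W)
n=(abs(L[...,0])<60)&(L[...,1]>-200)&(L[...,1]<-30)
b=n&(abs(h[...,0]-120)<12)&(h[...,1]>150)&(abs(L[...,2]-100)<8); print("top",rect(L[b]),np.percentile(L[b][:,2],[5,50,95]))
hd=n&(h[...,1]<150)&(L[...,2]>120); print("handle",hd.sum(),rect(L[hd]),np.median(L[hd][:,2]))
red=((h[...,0]<8)|(h[...,0]>172))&(h[...,1]>150)&(L[...,2]>80); print("blade",rect(L[red]))
w=(abs(L[...,0])<50)&(L[...,1]>-215)&(L[...,1]<-30)&(abs(L[...,2]-57)<4); print("rim",np.percentile(L[w],[1,99],axis=0)); print(get_clock())
E
```

```text
[ 0.9786802   0.29069646 -4.64315525]
133.0 [-1.09835947  0.06295764  3.90017283] [660.31056613 -36.20172186 133.52247628]
44.98576808831721
top (array([  -0.5, -115.7]), array([106.1,  64.5]), 90.0) [ 98.39325142  99.68400409 100.94318128]
handle 60374 (array([  -0.2, -128.2]), array([119.5, 105.1]), 0.0) 369.1275232793661
blade (array([ 2.000e-01, -2.258e+02]), array([22.5, 17.9]), 89.9)
rim [[ -46.35394392 -183.64276843   53.55852794]
 [  45.32109531  -50.05717779   58.61366127]]
16.8417
```

View pics/w_tray2.png

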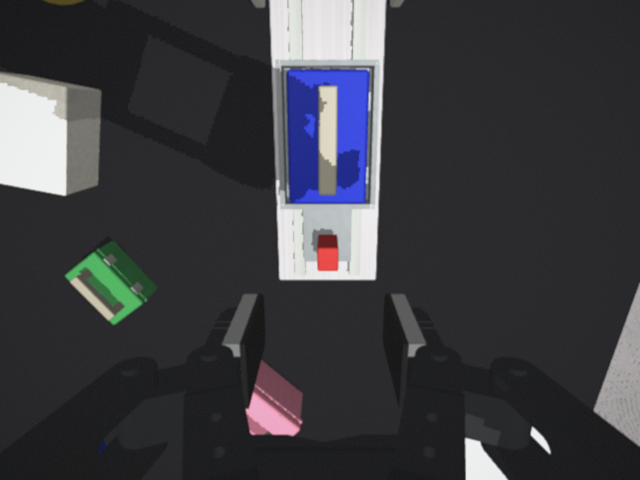

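Carrier stands level in the tray (blue (328,137) inside the rim); blade at (328,252). Now I'll go above the blade, leaning 60°, and check clearance from the pink carrier.

```bash
python3 - <<'E'
from h import *; from rig import *
p,W,h=cloud("top"); L=loc(W); m=np.zeros((480,640),bool); m[190:245,388:440]=1; m&=(W[...,2]>15)
print("pink",np.percentile(L[m],[1,99],axis=0).round(0))
q=quat(PHI,np.radians(60),1); z=Ro.from_quat(q).apply([0,0,1])
robot.command_gripper(50)
robot.move_pose(list(LIP-226*D+170*UP-6*z),list(q)); robot.pause(.1)
p,d=read_camera("scene"); cv2.imwrite("pics/s3.png",cv2.resize(p[60:340,170:470,::-1],None,fx=2,fy=2))
print(get_wrist_force(),get_clock())
# wrist links near pink, from depth of both cameras
for n in("scene","top"):
    P,d=read_camera(n); _,W,_=cloud(n,P,d); L=loc(W)
    b=(L[...,0]>-140)&(L[...,0]<-20)&(L[...,1]>-480)&(L[...,1]<-300)&(L[...,2]>110); print(n,b.sum(),np.nanpercentile(L[b],[0,2,98],axis=0).round(0).tolist() if b.any() else 0)
E
```

```text
pink [[-147. -478.   21.]
 [ -37. -368.  102.]]
[0.27760924 0.90281404 0.44566914] 17.9417
scene 2409 [[-137.0, -443.0, 218.0], [-119.0, -423.0, 235.0], [-21.0, -304.0, 450.0]]
top 2703 [[-140.0, -480.0, 227.0], [-136.0, -476.0, 256.0], [-21.0, -307.0, 520.0]]
```

View pics/s3.png

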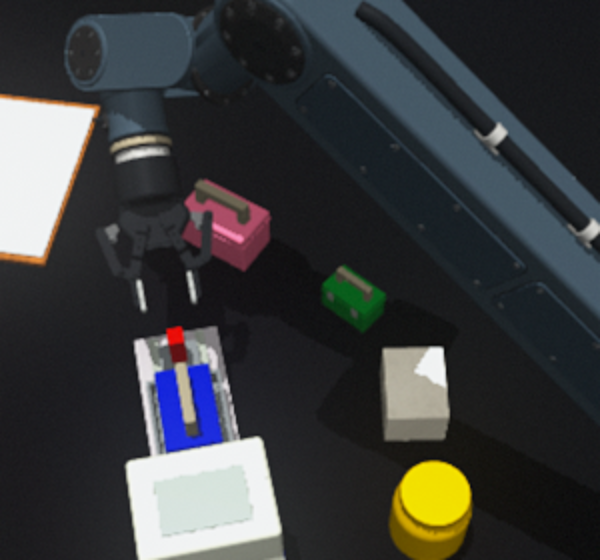

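The tool axis and wrist stay over 115 mm at the pink carrier (≤102 mm), so it's clear. Descend with force checks, grip the blade, slide and feel for the stop.

```bash
python3 - <<'E'
from h import *; from rig import *
q=quat(PHI,np.radians(57),1); z=Ro.from_quat(q).apply([0,0,1])
T=lambda y,h:list(LIP+y*D+h*UP-6*z)
robot.move_linear(T(-226,150),vel=80,rot=list(q))
for h in(120,95,80,65):
    robot.move_linear(T(-226,h),vel=80); f=np.array(get_wrist_force()); print(h,f.round(1))
    if np.linalg.norm(f)>8: raise SystemExit("contact")
robot.pause(.2); f0=np.array(get_wrist_force())
robot.command_gripper(0,60); robot.pause(.2); print("gap",get_finger_gap(),get_finger_force(),(np.array(get_wrist_force())-f0).round(1))
robot.move_linear(T(-220,65),vel=20); f=np.array(get_wrist_force())-f0; print("slide",f.round(1),f@D,get_clock())
robot.move_linear(T(-160,65),vel=50); f=np.array(get_wrist_force())-f0; print("slide",f.round(1),f@D,get_clock(),loc(np.array(get_tcp_pos())+6*z))
np.save("f0.npy",f0)
E
```

```text
120 [-0.9 -0.5 -0.5]
95 [0.2 0.1 0.3]
80 [-0.3 -0.4 -0.4]
65 [-0.   0.1  0.1]
gap 19.3271319131758 60.67691087722778 [5.  0.2 0.4]
slide [ 5.5 -1.1  1.2] -1.7391206416601288 21.3417
slide [ 5.7 -1.2  1.7] -1.7945398060161475 22.6917 [   1.3209688  -161.08882737   65.44176195]
```

```bash
python3 - <<'E'
from h import *; from rig import *
q=quat(PHI,np.radians(57),1); z=Ro.from_quat(q).apply([0,0,1])
T=lambda y,h:list(LIP+1.0*XR+y*D+h*UP-6*z)
f0=np.load("f0.npy")
F=lambda:-(np.array(get_wrist_force())-f0)@D
robot.move_linear(T(-100,65),vel=60); print(F(),(np.array(get_wrist_force())-f0).round(1))
robot.move_linear(T(-35,65),vel=60); print(F(),get_clock())
y=-35; log=[]
while y<28:
    y+=1; robot.move_linear(T(y,65),vel=25); a=F(); ya=loc(np.array(get_tcp_pos())+6*z)[1]; log.append((y,round(ya,1),round(a,1)))
    if a>7.5: break
print(log,get_clock()); robot.pause(.1); print(F())
p,d=read_camera("scene"); np.savez("dock.npz",p=p,d=d)
E
```

```text
-1.2989961990457872 [2.5 1.6 3.9]
-0.1539436409755468 25.075
[(-34, np.float64(-33.7), np.float64(0.7)), (-33, np.float64(-33.1), np.float64(2.5)), (-32, np.float64(-32.2), np.float64(2.5)), (-31, np.float64(-31.3), np.float64(3.4)), (-30, np.float64(-30.3), np.float64(3.3)), (-29, np.float64(-29.3), np.float64(3.4)), (-28, np.float64(-28.3), np.float64(2.8)), (-27, np.float64(-27.3), np.float64(3.0)), (-26, np.float64(-26.3), np.float64(2.5)), (-25, np.float64(-25.3), np.float64(3.2)), (-24, np.float64(-24.3), np.float64(2.3)), (-23, np.float64(-23.3), np.float64(2.6)), (-22, np.float64(-22.3), np.float64(3.1)), (-21, np.float64(-21.3), np.float64(3.5)), (-20, np.float64(-20.3), np.float64(3.4)), (-19, np.float64(-19.3), np.float64(3.2)), (-18, np.float64(-18.3), np.float64(1.7)), (-17, np.float64(-17.3), np.float64(2.8)), (-16, np.float64(-16.3), np.float64(3.7)), (-15, np.float64(-15.3), np.float64(2.3)), (-14, np.float64(-14.3), np.float64(3.3)), (-13, np.float64(-13.3), np.float64(3.1)), (-12, np.float64(-12.3), np.float64(2.3)), (-11, np.float64(-11.3), np.float64(2.8)), (-10, 
[... 694 characters left out ...]
(6.4), np.float64(4.0)), (8, np.float64(7.4), np.float64(3.5)), (9, np.float64(8.4), np.float64(2.7)), (10, np.float64(9.3), np.float64(5.0)), (11, np.float64(10.4), np.float64(5.1)), (12, np.float64(11.3), np.float64(3.4)), (13, np.float64(12.3), np.float64(3.7)), (14, np.float64(13.3), np.float64(4.8)), (15, np.float64(14.3), np.float64(4.6)), (16, np.float64(15.3), np.float64(5.0)), (17, np.float64(16.2), np.float64(4.4)), (18, np.float64(17.2), np.float64(4.2)), (19, np.float64(18.2), np.float64(4.5)), (20, np.float64(19.2), np.float64(5.4)), (21, np.float64(19.9), np.float64(5.4)), (22, np.float64(20.4), np.float64(7.0)), (23, np.float64(21.0), np.float64(9.4))] 39.575
8.474152072036597
```

Plunger contact was felt at about y=5 mm and the firm rise at about 20.5 mm, which matches 15 mm of plunger travel. I'll check the flags now.

```bash
python3 - <<'E'
from h import *
a=np.load("scene.npz")["p"];b=np.load("dock.npz")["p"]
c=[cv2.resize(x[360:430,265:310,::-1],None,fx=8,fy=8,interpolation=0) for x in(a,b)]
cv2.imwrite("pics/flags.png",np.hstack(c))
E
```

```text
(no output)
```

View pics/flags.png

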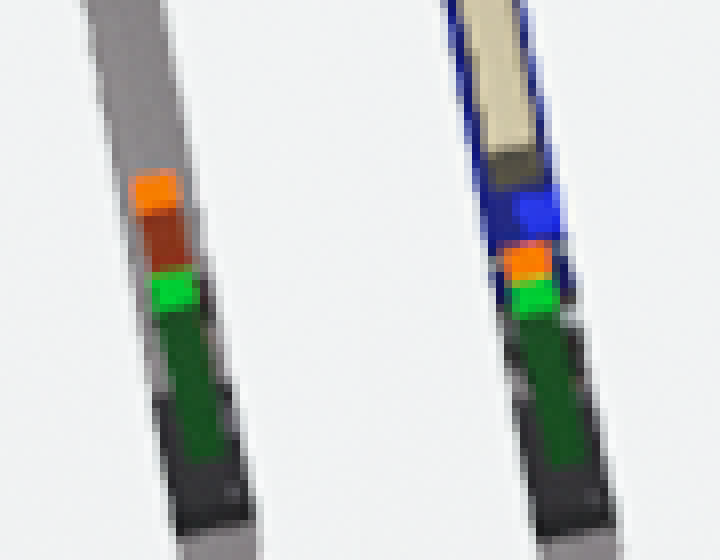

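The left half shows the start, with the flags 15 mm apart (orange (155,190), green (175,290)). The right half is now, with orange (527,262) touching green (535,297) and green barely moved. Releasing and backing off along the tool axis.

```bash
python3 - <<'E'
from h import *; from rig import *
q=quat(PHI,np.radians(57),1); z=Ro.from_quat(q).apply([0,0,1])
robot.command_gripper(36); robot.pause(.1); print(get_wrist_force(),get_finger_gap())
t=np.array(get_tcp_pos()); robot.move_linear(list(t-130*z),vel=100); robot.pause(.2)
p,d=read_camera("scene"); a=cv2.resize(p[360:430,265:310,::-1],None,fx=8,fy=8,interpolation=0); b=cv2.resize(p[200:480,220:440,::-1],None,fx=2,fy=2)
cv2.imwrite("pics/end.png",np.hstack([a,b])); print(get_wrist_force(),get_clock())
E
```

```text
[0.00215451 0.11115104 0.89807959] 36.35884007716842
[0.18486946 0.44282095 0.33518621] 41.825
```

View pics/end.png

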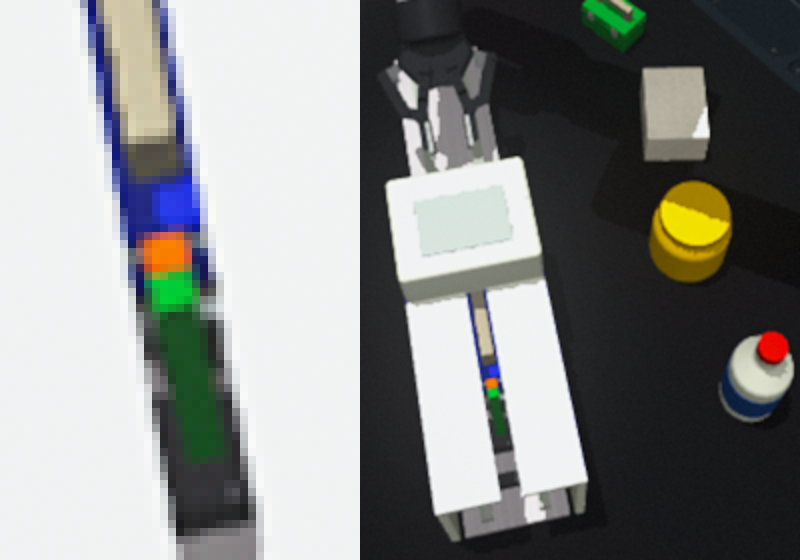

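After release the flags are still touching at (165,255)/(172,292), green is back at its starting place, the carrier stands in the tray, and the carton, pot and bottle haven't moved. Handing in.

```bash
python3 -c "
from rig import *
print(job_done())"
```

```text
the job is handed in; nothing more can be done
None
```

The blue carrier stands in the tray and the carriage is docked, with the plunger fully in and the buffer back at rest; the bottle, pot and carton were not moved, and I handed the job in at about 42 s.

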